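# Fit the spacer on the spindle and show it to the inspection camera

### The job

Slide the thicker of the two brass spacer rings over the top of the steel spindle standing in the aluminium nest, down until it lies fully home on the flange, and let go of it. Then lift the spindle out with the ring on it and hold it in the air upright in front of the inspection camera, with the drive lug pointing straight at the lens: the lug's end at the height of the lens and about 10 cm straight in front of it. Finish while holding it still there; leave the thin ring, the petri dishes, bottles and timer where they are.

Things in the scene. Friction and masses are not known exactly. Their poses are not given: they have to be found in the camera images.
- spindle: loose steel spindle, 0.12-0.24 kg, upright in the nest. Origin: centre of its underside; z up its axis, x to the lug. Heights over the origin: foot dia 18 mm, 0-18; flange dia 40, 18-26, resting on the nest; round journal dia 20, 26-46, tapering to dia 15 at 50; square tang 12 x 12, sides square to x and y, 50-77; tip at 78. One lug, 14 wide, 8 high, juts from the flange, tops level
- lug_face (a point): centre of the lug's end face, 36 mm from the spindle's axis and 22 mm above its origin
- seat (a point): point on the spindle's axis 10 mm above the flange's top (36 mm above its origin): the centre of the thick ring when it is fully home
- thick_ring: loose brass spacer ring, the thicker of two: outer dia 40 mm, bore 24 mm, 20 mm high, lying flat on the worktop. Origin: centre of its underside, z along its bore
- ring_center (a point): centre of the thick ring, on its bore's axis at half height
- thin_ring: loose brass ring to be left alone: outer dia 40 mm, bore 24 mm, only 10 mm high, lying flat on the worktop. Origin: centre of its underside. The two rings may have changed places
- nest: fixed aluminium block 75 x 75 x 40 mm with a round socket (dia 22 mm, 24 mm deep) in the middle of its top; origin: centre of its underside, its top is 40 mm higher
- inspection_camera: fixed small grey camera on a stand (foot 110 x 90 mm, 167 mm high at its post); origin: on the worktop under the camera, z up. It looks level along its own -x, roughly towards the robot. The lens sticks out 70 mm in -x from the origin, 130 mm above the worktop; nothing of it lies farther in front
- lens (a point): centre of the lens's front glass, 130 mm above the worktop; its axes are the camera's: it looks along -x, z is up
- petri_blue: loose bystander: blue-rimmed petri dish dia 94 mm, 30 mm high; origin: centre of its underside
- petri_black_1: loose bystander: black petri dish dia 94 mm, 30 mm high; origin: centre of its underside
- amber_jar: loose bystander: brown glass bottle dia 42 mm, 88 mm high; origin: centre of its underside
- immersion_oil: loose bystander: small brown dropper bottle dia 28 mm, 83 mm high; origin: centre of its underside
- timer: loose bystander: white bench timer 58 x 62 x 18 mm; origin: centre of its underside
Things that resemble listed ones, but are neither listed nor needed, are in the scene too. What is shaped like the nest but green or purple is not meant.

How it is judged:
By the outcome, as a careful person would: the job done as asked, in the order asked, and still so for the second after the job is handed in, while the arm keeps its last pose, push and grip.
It also fails if it takes over 51 s, if anything falls off the work surface, if the arm or the gripper's body presses on something with over 40 N, if the wrist force passes 120 N, or if a joint passes its speed limit or range.

### The arm

A 6-joint arm with a two-finger parallel gripper is mounted at the origin on a cart in front of the work surface, level with it; the furniture and walls round the work are solid. World frame = base frame: x ahead of the robot, y to its left, z up, the work surface at z = 0. Lengths are in m, angles in degrees, forces in N, time in s.
With the tool pointing down it reaches from about 0.35 to 0.875 m from the base axis. Payload 4.2 kg.
Tool frame: the origin (TCP) lies on the centre line of the jaws, within the pads' length; the fingertips stand 25 mm ahead of it and the grasp point (between the pads) lies 6 mm ahead of it (finger_overhang is the distance from the TCP to the fingertips, in m); z points along the fingers, y is the line along which they close (so a half turn about z gives the same grasp; the last joint's range is limited). The gripper opens to 87 mm and grips with 3 to 60 N. Pads are 19 mm wide; open, the fingers measure 117 mm over their backs; the gripper's body (75 mm by 190 mm) begins 51 mm behind the grasp point.
Start: joints at [-61.501, 22.042, 0.453, 0, -68.411, -14.817], TCP at [0.148, -0.607, 0.216] pointing down, gripper open.
Joint ranges: [-179.83, 179.83], [-69.29, 118.12], [-61.27, 80.66], [-181.25, 117.63], [-171.15, -9.14], [-177.46, 177.46]. Speed limits (degrees/s): [159.86, 159.86, 180, 180, 180, 180].

### API

Orientations are given as a 3x3 rotation matrix whose columns are the frame's x, y, z axes.
In Python, from station import sense, capture, finish_job, spot_in, tip_of, finger_overhang gives the robot as it stands. The module is installed in compiled form; this text tells all that it offers.
- The arm moves only by the tool servo_tool, never from a script. Its arguments are lists of equal length, an entry for each row: "slide": the shift along the tool's x, y, z in m, a list of three; "spin": the turn about the tool's z in degrees; "grip": the closure, from 0 (fully open) to 1 (shut). A call has exactly 5 rows; each row is the pose to reach, as a shift and turn from the pose commanded when the call began, along the tool's axes at that moment; what a row does not reach only later rows make up. A row lasts 1/12 s, in which the tool goes at most 41.7 mm and 7.16 degrees, less where a joint would pass 70% of its speed; a pose out of reach is approached as far as the arm can. A call with a gripper value outside its range is refused whole. The fingers move at their own pace and stop on an object; the grip force is fixed at half the most. Time passes only in rows, so rows that repeat a pose let the fingers close, or fill a call up. It gives the time, the measured TCP pose, the force, the opening and the grip force at its end, in the units of the state.
- sense(): the state, without advancing time (a new reading comes with each control period).
- capture(name): name is "scene" or "top" or "wrist"; returns a dict with "pixels" (400x640x3 uint8, blue, green, red), "depth" (400x640 float32, m along the optical axis (not along the pixel's ray), 0 where there is no reading), "fx", "fy", "cx", "cy" (pixels), "R" (3x3) and "t" (3): a world point X has camera coordinates R X + t; the wrist camera has in their place "hand_eye" (4x4, takes a point from camera to tool coordinates, whose origin is the TCP and whose axes are the flange's). Camera axes: x right, y down, z forward; pixel columns grow to the right and rows downward; lengths in m; the calibration is good to about 2 mm. A picture is of the moment at which its call begins: read the wrist's pose just before it.
- finish_job(): hands the job in; it is judged then, once.
Trained networks look in the newest picture that a camera, given by its name, has taken for a name from the list of things; names that differ only in an ending like _2 or _b are one class to them, and where a whole thing is asked for, a point or a joint stands for the part that bears it (a point fixed in the world has none). Each returns a list of dicts, best first, with "conf" (0 to 1); they miss things now and then, are a little off and sometimes report something else, mostly with a low value. They report only what shows in the picture. A call takes as long as a camera call. They do not tell look-alikes from the thing itself.
- spot_in(thing, camera): "point" ([x, y, z] in m, in world coordinates, good to about 4 mm: the middle of the surface that is visible of it).
- tip_of(thing, camera): "point" ([x, y, z] in m, in world coordinates, good to about 4 mm: a listed point, or the origin of a listed thing).
The state is a dict: "time_s": time; "joints": joint angles; "joint_velocities": joint speeds; "effort": joint torques, N m; "tcp_pos": TCP position; "ee_rot": TCP orientation; "wrist_force": force on the tool from outside, world axes, zero at the start; "moment": the same for the moment, N m; "gripper_width": opening from 0.0 (shut) to 1.0 (fully open); "gripper_force": force on a finger pad.
Only numpy, scipy, OpenCV 4.12 (cv2) and the standard library are available. Lean on these libraries where they do the work, as an engineer would, in place of code of your own. Each camera call takes 0.05 s, during which the arm holds its last target. There are 200 camera calls.

## Working session

There is one attempt and no reset: what is moved stays moved. The work goes in short steps, Python scripts to look and compute and a tool call to move; the robot and the scene stay as the last step left them, time stands still between calls to the robot, and variables do not carry over. Pictures are saved under pics/ and viewed, at most 10 in all, crops included, and the job is handed in when it is done.

Besides the shell and the picture viewer there is one more tool, called after "Call:" as name(argument=value, ...), one argument or row to a line, values as JSON. servo_tool: Moves the arm, as the interface text tells. Its arguments: {"type":"object","properties":{"slide":{"type":"array"},"spin":{"type":"array"},"grip":{"type":"array"}},"required":["slide","spin","grip"]}

```bash
mkdir -p pics
cat > h.py <<'E'
from station import *
import numpy as np, cv2
def px(c,X):
    p=c["R"]@np.array(X)+c["t"]; return [int(c["fx"]*p[0]/p[2]+c["cx"]),int(c["fy"]*p[1]/p[2]+c["cy"])]
def cloud(c,pose=None):
    d=c["depth"]; v,u=np.mgrid[:400,:640]
    P=np.stack([(u-c["cx"])/c["fx"]*d,(v-c["cy"])/c["fy"]*d,d],-1)
    if "R" in c: P=(P-c["t"])@c["R"]
    else:
        H=np.array(c["hand_eye"]); P=P@H[:3,:3].T+H[:3,3]
        P=P@np.array(pose["ee_rot"]).T+np.array(pose["tcp_pos"])
    P[d==0]=np.nan
    return P
E
python3 - <<'E'
from h import *
s=sense(); print(s["time_s"],s["tcp_pos"],np.round(s["ee_rot"],3).tolist(),s["gripper_width"],finger_overhang)
for n in ("scene","top"):
    c=capture(n); cv2.imwrite(f"pics/{n}0.png",c["pixels"]); np.savez(f"{n}0.npz",**c)
    print(n)
    for t in ("spindle","lug_face","seat","thick_ring","thin_ring","nest","inspection_camera","lens"):
        for f in (spot_in,tip_of):
            for r in f(t,n)[:3]: print(t,f.__name__[:4],np.round(r["point"],3),round(r["conf"],2),px(c,r["point"]))
E
```

```text
0.0 [ 0.14773173 -0.60665316  0.2148601 ] [[-0.972, -0.236, -0.001], [-0.236, 0.972, 0.002], [0.0, 0.002, -1.0]] 1.0037962274360905 0.025
scene
spindle call [0.437 0.057 0.045] 0.73 [344, 266]
spindle call [0.436 0.054 0.02 ] 0.63 [344, 271]
spindle call [ 0.633 -0.363  0.   ] 0.51 [379, 165]
spindle call [0.607 0.267 0.002] 0.28 [235, 290]
lug_face call [0.436 0.057 0.048] 0.57 [344, 266]
lug_face call [ 0.624 -0.35   0.05 ] 0.27 [381, 156]
lug_face call [0.472 0.038 0.042] 0.53 [338, 255]
seat call [0.444 0.059 0.053] 0.81 [341, 263]
seat call [0.443 0.053 0.062] 0.78 [343, 260]
seat call [ 0.636 -0.122 -0.004] 0.58 [331, 203]
seat call [ 0.608  0.268 -0.001] 0.22 [234, 290]
thick_ring call [ 0.428 -0.103  0.019] 0.49 [384, 238]
thin_ring call [ 0.495 -0.25   0.006] 0.62 [394, 201]
thin_ring call [ 0.495 -0.252 -0.001] 0.62 [394, 203]
thin_ring call [ 0.431 -0.11   0.012] 0.37 [384, 237]
nest call [0.427 0.074 0.039] 0.97 [342, 274]
nest call [ 0.37 -0.22  0.04] 0.69 [427, 220]
nest call [0.568 0.102 0.037] 0.67 [293, 250]
nest call [ 0.408  0.184 -0.001] 0.89 [317, 318]
nest call 
[... 938 characters left out ...]
5, 234]
nest call [0.573 0.099 0.04 ] 0.72 [294, 215]
nest call [0.412 0.184 0.042] 0.69 [270, 262]
nest call [ 0.384 -0.222  0.041] 0.6 [390, 268]
nest call [ 0.41   0.186 -0.001] 0.91 [271, 262]
nest call [0.441 0.053 0.001] 0.9 [309, 252]
nest call [0.575 0.096 0.001] 0.9 [296, 215]
inspection_camera call [0.789 0.139 0.134] 0.6 [278, 147]
inspection_camera call [0.445 0.048 0.049] 0.24 [309, 251]
inspection_camera call [ 0.795  0.151 -0.002] 0.92 [280, 156]
lens call [0.785 0.141 0.138] 0.6 [277, 148]
lens call [ 0.494 -0.244  0.009] 0.43 [393, 235]
lens call [0.72  0.165 0.131] 0.82 [270, 168]
lens call [0.441 0.055 0.06 ] 0.69 [307, 252]
lens call [ 0.434 -0.111  0.002] 0.17 [355, 253]
```

View pics/scene0.png

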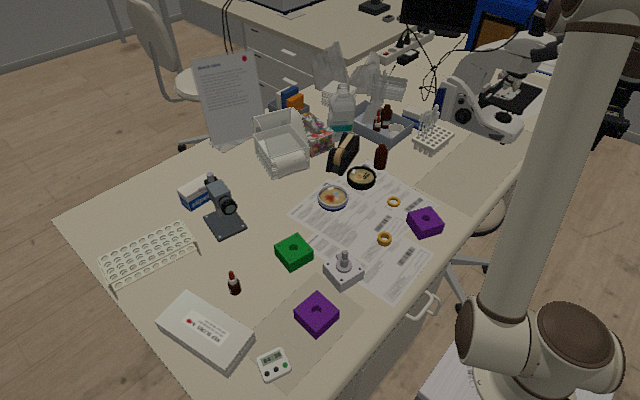

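Run:
```python
import cv2
a=cv2.imread("pics/top0.png")[110:300,220:430]; cv2.imwrite("pics/top0c.png",cv2.resize(a,None,fx=3.1,fy=3.1,interpolation=cv2.INTER_CUBIC))
```

```text
(no output)
```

View pics/top0c.png

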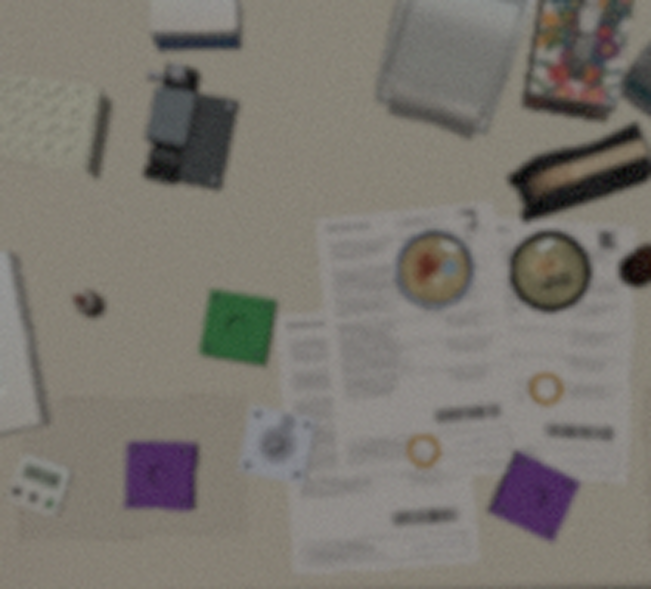

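The scene picture shows the spindle in the aluminium nest at (344,266). It can't be confused with the empty green block (293,250) or the purple blocks (317,315) and (425,222). The ring candidates are (384,238), which looks thicker, and (393,201), which looks thinner. The inspection camera is at (225,215), lens towards the robot. In the top crop the lug points up and to the right. Next I check ring heights by depth and work out the first move.

Run:
```python
from h import *
for n in ("scene","top"):
    c=dict(np.load(n+"0.npz")); P=cloud(c)
    for nm,x,y,r in (("A",.435,-.11,.024),("B",.495,-.25,.024)):
        m=(np.hypot(P[...,0]-x,P[...,1]-y)<r); h=P[m][:,2]; print(n,nm,np.round(np.nanpercentile(h,[5,50,80,95,99]),4),m.sum())
        q=P[m&(P[...,2]>.006)]; print(q[:,:2].min(0),q[:,:2].max(0)) if len(q) else 0
c=dict(np.load("scene0.npz"));a=c["pixels"][180:260,360:440];cv2.imwrite("pics/rings.png",cv2.resize(a,None,fx=6,fy=6,interpolation=cv2.INTER_CUBIC))
s=sense();R=np.array(s["ee_rot"]);print(R.T@(np.array([.415,-.11,.2])-s["tcp_pos"]))
H=capture("wrist"); print(np.round(H["hand_eye"],3),H["fx"])
```

```text
scene A [-0.0014  0.0125  0.0189  0.0203  0.0219] 219
[ 0.41128207 -0.12841479] [ 0.45003524 -0.08761053]
scene B [-0.0024  0.0035  0.0088  0.0113  0.0119] 157
[ 0.47884608 -0.2715038 ] [ 0.51780056 -0.2323384 ]
top A [-0.0051  0.0021  0.0181  0.0202  0.0216] 151
[ 0.41260033 -0.12762357] [ 0.44729375 -0.09217824]
top B [-0.0041  0.0026  0.0084  0.011   0.0141] 147
[ 0.47827952 -0.27069597] [ 0.51728354 -0.23194559]
[-0.37714715  0.41996334  0.015965  ]
[[-0.    -0.965 -0.262  0.072]
 [ 1.    -0.001  0.    -0.   ]
 [-0.    -0.262  0.965 -0.168]
 [ 0.     0.     0.     1.   ]] 335.0733385521455
```

View pics/rings.png

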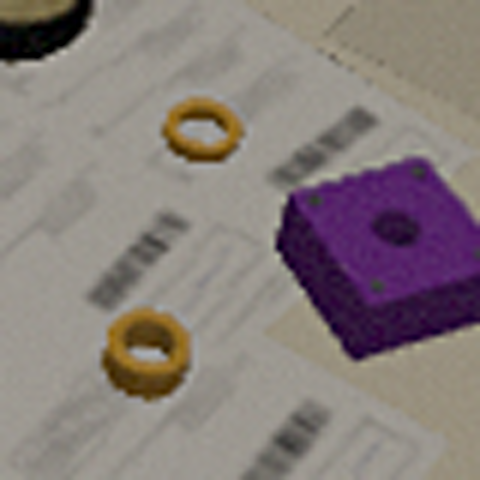

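The near ring, scene (384,238), has its top at z≈0.020, so it is the thick one, at about (0.431,-0.109). The far ring's top is at 0.010. The crop agrees: the lower-left ring at (148,355) is visibly taller than the one at (203,130).

Call:
servo_tool(
  slide=[
    [-0.026,0.028,0],
    [-0.054,0.057,0],
    [-0.082,0.087,0],
    [-0.11,0.117,0],
    [-0.138,0.147,0],
  ],
  spin=[7,14,21,28,35],
  grip=[0,0,0,0,0],
)

```text
time_s: 2.17
tcp_pos: [0.2429, -0.4391, 0.2161]
ee_rot: [[-0.94, 0.342, 0.0], [0.342, 0.94, -0.0], [-0.0, -0.0, -1.0]]
wrist_force: [1.5, 0.2, 0.4]
gripper_width: 0.996
gripper_force: 0.0
```

```bash
cat >> h.py <<'E'
def to(x,y,z):
    s=sense(); R=np.array(s["ee_rot"]); print(s["time_s"],np.round(s["tcp_pos"],4),"yang",round(float(np.degrees(np.arctan2(R[1,1],R[0,1]))),2),"z",np.round(R[:,2],4),"w",s["gripper_width"],"go",np.round(R.T@(np.array([x,y,z])-s["tcp_pos"]),4))
E
python3 -c "
from h import *
to(.431,-.109,.16)"
```

```text
2.1667 [ 0.2429 -0.4391  0.2161] yang 69.99 z [ 3.e-04 -2.e-04 -1.e+00] w 0.9957381326537745 go [-0.0637  0.3746  0.0561]
```

Call:
servo_tool(
  slide=[
    [-0.006,0.04,0.01],
    [-0.012,0.08,0.02],
    [-0.018,0.12,0.03],
    [-0.024,0.16,0.04],
    [-0.03,0.2,0.05],
  ],
  spin=[3,5,5,5,5],
  grip=[0,0,0,0,0],
)

```text
time_s: 2.58
tcp_pos: [0.3386, -0.2608, 0.1661]
ee_rot: [[-0.909, 0.418, 0.001], [0.418, 0.909, -0.001], [-0.002, 0.0, -1.0]]
wrist_force: [1.6, -0.5, -0.1]
gripper_width: 0.999
gripper_force: 0.0
```

Call:
servo_tool(
  slide=[
    [-0.012,0.04,0.0],
    [-0.024,0.08,0.0],
    [-0.03,0.12,0.0],
    [-0.036,0.155,0.0],
    [-0.038,0.165,0.0],
  ],
  spin=[0,0,0,0,0],
  grip=[0,0,0,0,0],
)

```text
time_s: 3.0
tcp_pos: [0.4443, -0.1252, 0.1665]
ee_rot: [[-0.911, 0.413, 0.003], [0.413, 0.911, -0.0], [-0.002, 0.001, -1.0]]
wrist_force: [-0.1, 0.5, 0.0]
gripper_width: 0.998
gripper_force: 0.0
```

Run:
```python
from h import *
to(.431,-.109,.16)
s=sense(); c=capture("wrist"); cv2.imwrite("pics/w1.png",c["pixels"]); P=cloud(c,s)
m=(abs(P[...,2]-.02)<.004)&(np.hypot(P[...,0]-.431,P[...,1]+.109)<.035)
q=P[m]; v,u=np.nonzero(m)
(cx,cy),r=cv2.minEnclosingCircle(q[:,:2].astype(np.float32)); print("ring",cx,cy,r,np.median(q,0),len(q),u.min(),u.max(),v.min(),v.max())
from scipy.optimize import least_squares
```

```text
3.0 [ 0.4443 -0.1252  0.1665] yang 65.6 z [ 0.0025 -0.     -1.    ] w 0.998238825129148 go [0.0188 0.0093 0.0065]
ring 0.4307217299938202 -0.11032523214817047 0.019851069897413254 [ 0.43001981 -0.11001226  0.01900816] 857 308 348 142 183
```

View pics/w1.png

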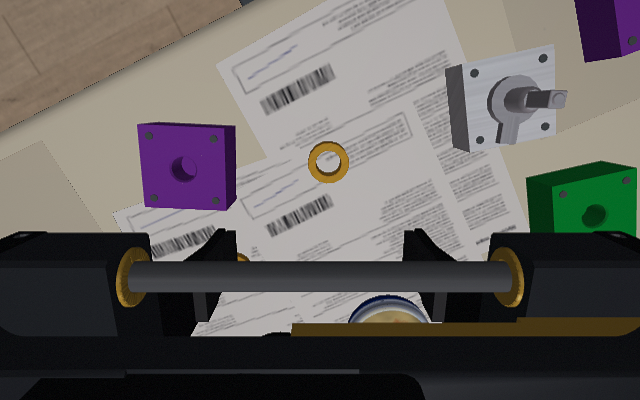

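The wrist view shows the thick ring at (328,162) and the spindle with its lug at (508,130), inside its aluminium nest. Next I centre over the ring and let the arm settle.

Call:
servo_tool(
  slide=[
    [0.01,0.003,0.01],
    [0.019,0.006,0.03],
    [0.019,0.006,0.04],
    [0.019,0.006,0.04],
    [0.019,0.006,0.04],
  ],
  spin=[0,0,0,0,0],
  grip=[0,0,0,0,0],
)

```text
time_s: 3.47
tcp_pos: [0.4263, -0.1156, 0.1261]
ee_rot: [[-0.909, 0.418, -0.001], [0.418, 0.909, -0.0], [0.0, -0.001, -1.0]]
wrist_force: [-1.1, -1.3, 0.6]
gripper_width: 1.001
gripper_force: 0.0
```

```bash
cat >> h.py <<'E'
def ring(x,y,z,r=.035,tol=.004,wide=None):
    s=sense(); c=capture("wrist"); P=cloud(c,s)
    m=(abs(P[...,2]-z)<tol)&(np.hypot(P[...,0]-x,P[...,1]-y)<r)
    q=P[m]; (cx,cy),rr=cv2.minEnclosingCircle(q[:,:2].astype(np.float32))
    print("ring",np.round([cx,cy,rr],4),np.round(np.median(q,0),4),len(q)); return s,c,P,cx,cy
def rel(s,x,y): print("rel tool xy",np.round((np.array(s["ee_rot"]).T@(np.array([x,y,0])-s["tcp_pos"]))[:2],4))
E
python3 - <<'E'
from h import *
s,c,P,x,y=ring(.4307,-.1103,.02); to(x,y,.028)
E
```

```text
ring [ 0.4304 -0.1103  0.0199] [ 0.4298 -0.1099  0.019 ] 1050
3.5167 [ 0.427  -0.1156  0.1266] yang 65.31 z [ 9.e-04 -4.e-04 -1.e+00] w 0.9983408121904378 go [-0.0008  0.0062  0.0986]
```

Call:
servo_tool(
  slide=[
    [-0.001,0.006,0.03],
    [-0.001,0.006,0.06],
    [-0.001,0.006,0.085],
    [-0.001,0.006,0.098],
    [-0.001,0.006,0.098],
  ],
  spin=[0,0,0,0,0],
  grip=[0.3,0.3,0.3,0.3,0.3],
)

```text
time_s: 3.93
tcp_pos: [0.4288, -0.1105, 0.0263]
ee_rot: [[-0.908, 0.418, -0.004], [0.418, 0.908, -0.0], [0.004, -0.002, -1.0]]
wrist_force: [-0.1, 0.5, 0.7]
gripper_width: 0.739
gripper_force: 0.0
```

Run:
```python
from h import *
to(.4304,-.1103,.028)
```

```text
3.9333 [ 0.4288 -0.1105  0.0263] yang 65.28 z [-4.5e-03 -4.0e-04 -1.0e+00] w 0.7389498505634444 go [-0.0013  0.0008 -0.0017]
```

Call:
servo_tool(
  slide=[
    [-0.001,0.001,-0.002],
    [-0.001,0.001,-0.002],
    [-0.001,0.001,-0.002],
    [-0.001,0.001,-0.002],
    [-0.001,0.001,-0.002],
  ],
  spin=[0,0,0,0,0],
  grip=[0.5,0.7,0.7,0.7,0.7],
)

```text
time_s: 4.35
tcp_pos: [0.432, -0.1094, 0.0309]
ee_rot: [[-0.909, 0.417, 0.002], [0.417, 0.909, 0.0], [-0.002, 0.001, -1.0]]
wrist_force: [0.3, -0.2, 0.0]
gripper_width: 0.409
gripper_force: 0.0
```

Call:
servo_tool(
  slide=[
    [0,0,0],
    [0,0,0],
    [0,0,-0.02],
    [0,0,-0.06],
    [0,0,-0.1],
  ],
  spin=[0,0,0,0,0],
  grip=[0.7,0.7,0.7,0.7,0.7],
)

```text
time_s: 4.77
tcp_pos: [0.4299, -0.1096, 0.1302]
ee_rot: [[-0.909, 0.417, -0.005], [0.417, 0.909, -0.001], [0.004, -0.002, -1.0]]
wrist_force: [1.2, -0.2, -0.0]
gripper_width: 0.304
gripper_force: 0.0
```

Run:
```python
from h import *
to(.441,.055,.17); s=sense(); print(s["gripper_force"])
```

```text
4.7667 [ 0.4299 -0.1096  0.1302] yang 65.34 z [-4.6e-03 -5.0e-04 -1.0e+00] w 0.30357642806758417 go [ 0.0588  0.1541 -0.0399]
0.0
```

Run:
```python
from h import *
s=sense(); c=capture("wrist"); cv2.imwrite("pics/w2.png",c["pixels"]); 
s,c,P,x,y=ring(.4307,-.1103,.02); to(x,y,.028); print(spot_in("thick_ring","wrist"))
for t in ("top","scene"):
  c=capture(t); print(spot_in("thick_ring",t)[:2])
```

```text
ring [ 0.4306 -0.1103  0.0199] [ 0.43  -0.11   0.019] 995
4.8667 [ 0.436  -0.1095  0.1362] yang 65.43 z [ 1.400e-02 -2.000e-04 -9.999e-01] w 0.29544872921935306 go [ 0.006  -0.0036  0.1081]
[{'point': [0.4285, -0.1122, 0.0204], 'conf': 0.74}]
[]
[{'point': [0.4251, -0.1011, 0.0195], 'conf': 0.72}, {'point': [0.7833, 0.1546, 0.0178], 'conf': 0.55}]
```

View pics/w2.png

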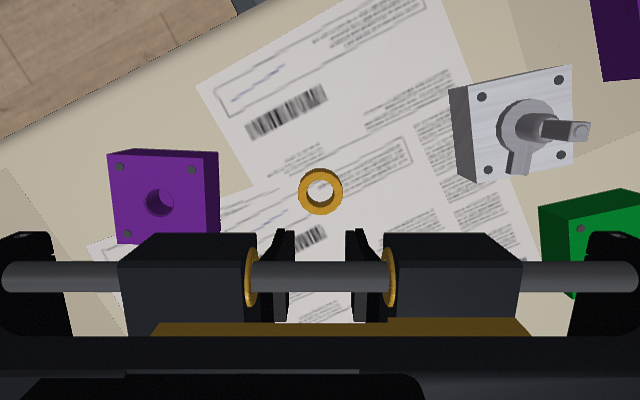

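The ring is untouched at (320,190) and the fingers at rows 230–320 are empty, so the grasp missed without contact. I'll measure the fingertips in the depth picture.

Run:
```python
from h import *
s=sense(); c=capture("wrist"); s2=sense()
I={"ee_rot":np.eye(3),"tcp_pos":np.zeros(3)}
T=cloud(c,I)
for v in range(226,330,8):
  print(v,[np.round(T[v,u],3).tolist() for u in (280,290,350,360)])
m=(T[...,2]<.06)&(abs(T[...,1])<.03)&(T[...,2]>-.05); q=T[m]; print(len(q),q[:,2].max(), q[q[:,2]>q[:,2].max()-.004][:6].round(4))
for a in (s,s2): print(a["time_s"],np.round(a["tcp_pos"],4),np.round(a["joints"],2),np.round(a["joint_velocities"],2))
```

```text
226 [[-0.038, -0.038, 0.129], [-0.038, -0.028, 0.128], [-0.038, 0.028, 0.129], [-0.038, 0.038, 0.129]]
234 [[0.011, -0.02, -0.015], [0.009, -0.015, -0.01], [0.01, 0.015, -0.012], [0.011, 0.019, -0.016]]
242 [[0.011, -0.019, -0.024], [0.01, -0.014, -0.022], [0.009, 0.014, -0.021], [0.011, 0.018, -0.025]]
250 [[0.01, -0.018, -0.031], [0.009, -0.013, -0.03], [0.009, 0.013, -0.03], [0.009, 0.018, -0.03]]
258 [[0.01, -0.017, -0.039], [0.006, -0.013, -0.031], [0.006, 0.013, -0.032], [0.01, 0.017, -0.039]]
266 [[0.033, -0.01, -0.091], [0.032, -0.008, -0.091], [0.033, 0.007, -0.092], [0.033, 0.01, -0.092]]
274 [[0.031, -0.01, -0.093], [0.031, -0.008, -0.093], [0.031, 0.007, -0.093], [0.031, 0.01, -0.092]]
282 [[0.03, -0.01, -0.094], [0.029, -0.008, -0.093], [0.029, 0.007, -0.093], [0.03, 0.01, -0.094]]
290 [[0.026, -0.01, -0.092], [0.027, -0.008, -0.093], [0.027, 0.007, -0.094], [0.027, 0.01, -0.093]]
298 [[0.001, -0.015, -0.055], [-0.114, -0.03, 0.128], [-0.115, 0.03, 0.13], [0.001, 0.015, -0.055]]
306 [[-0.003, -0.015, -0.055], [-0.124, -0.03, 0.13], [-0.123, 0.03, 0.129], [-0.003, 0.015, -0.055]]
314 [[-0.006, -0.016, -0.055], [-0.133, -0.03, 0.13], [-0.133, 0.031, 0.129], [-0.006, 0.015, -0.055]]
322 [[-0.142, -0.041, 0.129], [-0.142, -0.03, 0.128], [-0.142, 0.031, 0.129], [-0.141, 0.041, 0.127]]
1704 -0.004918474433711795 [[ 0.0114 -0.0219 -0.0078]
 [ 0.0109 -0.0216 -0.0065]
 [ 0.0111 -0.021  -0.007 ]
 [ 0.0111 -0.0205 -0.0069]
 [ 0.0113 -0.0199 -0.0075]
 [ 0.0106 -0.0196 -0.0058]]
5.1167 [ 0.4302 -0.1095  0.1289] [ 6.8000e+00  9.7500e+00 -3.1010e+01 -2.0000e-02 -4.9410e+01 -1.2147e+02] [-0.02  0.7   0.    0.2   0.02 -0.05]
5.1667 [ 0.4303 -0.1095  0.1287] [ 6.8000e+00  9.7800e+00 -3.1000e+01 -2.0000e-02 -4.9410e+01 -1.2147e+02] [0.04 0.28 0.22 0.17 0.02 0.02]
```

Run:
```python
from h import *
s=sense(); c=capture("scene"); P=cloud(c); t=np.array(s["tcp_pos"]); R=np.array(s["ee_rot"])
T=(P-t)@R
m=(abs(T[...,0])<.03)&(abs(T[...,1])<.06)&(T[...,2]<.06)&(T[...,2]>-.15)
q=T[m]; print(s["tcp_pos"],len(q)); h,e=np.histogram(q[:,2],np.arange(-.15,.061,.01)); print(list(zip(e.round(2),h)))
print(q[np.argsort(-q[:,2])][:15].round(3))
u,v=px(c,t); cv2.imwrite("pics/g.png",cv2.resize(c["pixels"][v-60:v+60,u-60:u+60],None,fx=5,fy=5,interpolation=cv2.INTER_CUBIC)); print("tcp px in crop 300,300; tip", (np.array(px(c,t+R@[0,0,.025]))-[u,v])*5+300)
```

```text
[ 0.43032399 -0.10951885  0.12871745] 1298
[(np.float64(-0.15), np.int64(136)), (np.float64(-0.14), np.int64(128)), (np.float64(-0.13), np.int64(135)), (np.float64(-0.12), np.int64(305)), (np.float64(-0.11), np.int64(148)), (np.float64(-0.1), np.int64(191)), (np.float64(-0.09), np.int64(22)), (np.float64(-0.08), np.int64(11)), (np.float64(-0.07), np.int64(13)), (np.float64(-0.06), np.int64(24)), (np.float64(-0.05), np.int64(35)), (np.float64(-0.04), np.int64(40)), (np.float64(-0.03), np.int64(41)), (np.float64(-0.02), np.int64(47)), (np.float64(-0.01), np.int64(22)), (np.float64(0.0), np.int64(0)), (np.float64(0.01), np.int64(0)), (np.float64(0.02), np.int64(0)), (np.float64(0.03), np.int64(0)), (np.float64(0.04), np.int64(0)), (np.float64(0.05), np.int64(0))]
[[ 0.008  0.019 -0.004]
 [ 0.001  0.021 -0.005]
 [ 0.009 -0.015 -0.006]
 [ 0.005 -0.014 -0.006]
 [-0.009  0.021 -0.006]
 [ 0.002 -0.013 -0.006]
 [-0.002 -0.013 -0.007]
 [-0.001 -0.015 -0.007]
 [ 0.01   0.015 -0.007]
 [ 0.008 -0.018 -0.007]
 [ 0.007 -0.015 -0.008]
 [ 0.009  0.017 -0.008]
 [ 0.007  0.013 -0.008]
 [-0.003  0.022 -0.009]
 [-0.01   0.021 -0.009]]
tcp px in crop 300,300; tip [295 335]
```

View pics/g.png

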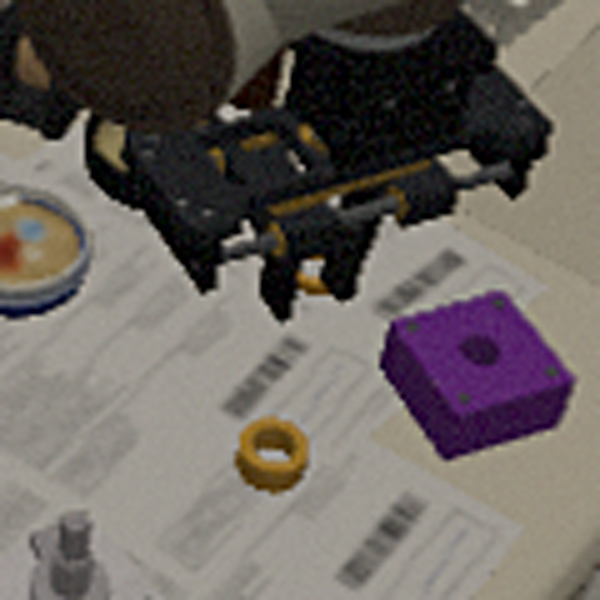

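The crop shows the fingertips ending at (283,318) and (345,298), about 30 mm short of where a 25 mm overhang would put them. Depth from both cameras agrees that the real tips sit at tool z ≈ -0.005. I'll work with that measured value: tips at TCP +5 mm in height, grasp centre about 24 mm behind the TCP.

Call:
servo_tool(
  slide=[
    [0,0,0],
    [0,-0.0005,0.02],
    [0,-0.0005,0.05],
    [0,-0.0005,0.08],
    [0,-0.0005,0.09],
  ],
  spin=[0,0,0,0,0],
  grip=[0.3,0.3,0.3,0.3,0.3],
)

```text
time_s: 5.63
tcp_pos: [0.4281, -0.1101, 0.0362]
ee_rot: [[-0.908, 0.418, -0.008], [0.418, 0.908, -0.0], [0.007, -0.003, -1.0]]
wrist_force: [-0.7, 0.3, 0.2]
gripper_width: 0.595
gripper_force: 0.0
```

Call:
servo_tool(
  slide=[
    [0,0,0.01],
    [0,0,0.02],
    [0,0,0.03],
    [0,0,0.037],
    [0,0,0.037],
  ],
  spin=[0,0,0,0,0],
  grip=[0.3,0.3,0.3,0.3,0.3],
)

```text
time_s: 6.05
tcp_pos: [0.4299, -0.11, 0.0014]
ee_rot: [[-0.909, 0.418, -0.004], [0.418, 0.909, -0.0], [0.004, -0.002, -1.0]]
wrist_force: [-0.5, 0.4, 0.8]
gripper_width: 0.7
gripper_force: 0.0
```

Run:
```python
from h import *
s,c,P,x,y=ring(.4307,-.1103,.02); to(x,y,.001)
T=(P-s["tcp_pos"])@np.array(s["ee_rot"]); m=(T[...,2]<.004)&(T[...,2]>-.03)&(abs(abs(T[...,1])-.034)<.012)&(abs(T[...,0])<.015); q=P[m];print("tip world z",np.sort(q[:,2])[:8])
```

```text
ring [ 0.4214 -0.106   0.0335] [ 0.4198 -0.1039  0.019 ] 1966
6.1 [ 0.4305 -0.11    0.0022] yang 65.34 z [-2.5e-03 -3.0e-04 -1.0e+00] w 0.6995016948063488 go [ 0.0099 -0.0001  0.0012]
tip world z [-0.00229344 -0.00207883 -0.00204244 -0.00191098 -0.00189945 -0.00189584
 -0.00188658 -0.00185154]
```

Call:
servo_tool(
  slide=[
    [0,0,0],
    [0,0,0],
    [0,0,0],
    [0,0,0],
    [0,0,0],
  ],
  spin=[0,0,0,0,0],
  grip=[0.7,0.8,0.8,0.8,0.8],
)

```text
time_s: 6.52
tcp_pos: [0.4315, -0.1099, 0.0035]
ee_rot: [[-0.909, 0.417, 0.001], [0.417, 0.909, 0.0], [-0.001, 0.001, -1.0]]
wrist_force: [-0.5, 1.1, 1.6]
gripper_width: 0.447
gripper_force: 30.0
```

Run:
```python
from h import *
to(.4304,-.1103,.001); print(sense()["gripper_force"])
```

```text
6.5167 [ 0.4315 -0.1099  0.0035] yang 65.34 z [ 1.1e-03  1.0e-04 -1.0e+00] w 0.4471238729278583 go [ 0.0008 -0.0009  0.0025]
30.001823944039643
```

Call:
servo_tool(
  slide=[
    [0,0,-0.03],
    [0,0,-0.07],
    [0,0,-0.11],
    [0.005,0.02,-0.14],
    [0.01,0.055,-0.145],
  ],
  spin=[0,0,0,0,0],
  grip=[0.8,0.8,0.8,0.8,0.8],
)

```text
time_s: 6.93
tcp_pos: [0.4475, -0.0564, 0.1539]
ee_rot: [[-0.907, 0.42, 0.011], [0.42, 0.907, 0.001], [-0.01, 0.006, -1.0]]
wrist_force: [1.9, -0.4, -1.0]
gripper_width: 0.447
gripper_force: 30.0
```

Call:
servo_tool(
  slide=[
    [0,0.035,0],
    [0,0.07,0],
    [0,0.095,0],
    [0,0.1,0],
    [0,0.1,0],
  ],
  spin=[0,0,0,0,0],
  grip=[0.8,0.8,0.8,0.8,0.8],
)

```text
time_s: 7.35
tcp_pos: [0.4871, 0.0364, 0.1478]
ee_rot: [[-0.91, 0.415, -0.0], [0.415, 0.91, 0.0], [0.0, 0.0, -1.0]]
wrist_force: [-0.6, 0.3, -1.3]
gripper_width: 0.446
gripper_force: 30.0
```

Call:
servo_tool(
  slide=[
    [0,0,0],
    [0,0,0],
    [0,0,0],
    [0,0,0],
    [0,0,0],
  ],
  spin=[0,0,0,0,0],
  grip=[0.8,0.8,0.8,0.8,0.8],
)

```text
time_s: 7.77
tcp_pos: [0.4865, 0.0344, 0.1481]
ee_rot: [[-0.908, 0.418, 0.0], [0.418, 0.908, 0.0], [-0.0, 0.0, -1.0]]
wrist_force: [0.4, 0.0, -1.2]
gripper_width: 0.446
gripper_force: 30.0
```

Run:
```python
from h import *
s=sense(); to(.441,.055,.15); c=capture("wrist"); cv2.imwrite("pics/w3.png",c["pixels"]); np.savez("w3.npz",**c,s_pos=s["tcp_pos"],s_rot=s["ee_rot"])
P=cloud(c,s); print(s["gripper_force"],s["gripper_width"])
for z0,z1 in ((.0445,.0515),(.095,.104)):
    m=(P[...,2]>z0)&(P[...,2]<z1)&(np.hypot(P[...,0]-.441,P[...,1]-.055)<.045)
    q=P[m]; v,u=np.nonzero(m); print(z0,len(q),np.round(np.median(q,0),4),u.min(),u.max(),v.min(),v.max())
    if len(q)>5: print(cv2.minAreaRect(q[:,:2].astype(np.float32)))
# ring in hand, tool coords
T=cloud(c,{"ee_rot":np.eye(3),"tcp_pos":np.zeros(3)})
b=c["pixels"].astype(int); gold=(b[...,2]-b[...,0]>60)&(abs(T[...,1])<.025)&(abs(T[...,0])<.03)&(T[...,2]>-.03)
q=T[gold]; print("gold",len(q),q.min(0),q.max(0))
for n in ("spindle","lug_face","seat"): print(n,[(np.round(r["point"],4),r["conf"]) for r in tip_of(n,"wrist")[:2]])
```

```text
7.7667 [0.4865 0.0344 0.1481] yang 65.27 z [ 0.e+00  1.e-04 -1.e+00] w 0.4461708102460947 go [ 0.05   -0.0003 -0.0019]
30.000100904144347 0.4461708102460947
0.0445 1717 [0.4452 0.0485 0.0472] 293 342 110 180
((0.4466935098171234, 0.046989962458610535), (0.039524879306554794, 0.054861508309841156), 40.85131072998047)
0.095 347 [0.4415 0.053  0.0984] 308 326 133 152
((0.4418755769729614, 0.05288475751876831), (0.011851148679852486, 0.012124634347856045), 63.960174560546875)
gold 2325 [-0.01023841 -0.01962063 -0.01758999] [0.0204961  0.01888918 0.0016735 ]
spindle [(array([0.4413, 0.0553, 0.0191]), 0.7)]
lug_face [(array([0.4729, 0.037 , 0.0404]), 0.9)]
seat [(array([0.4423, 0.0564, 0.0563]), 0.6)]
```

View pics/w3.png

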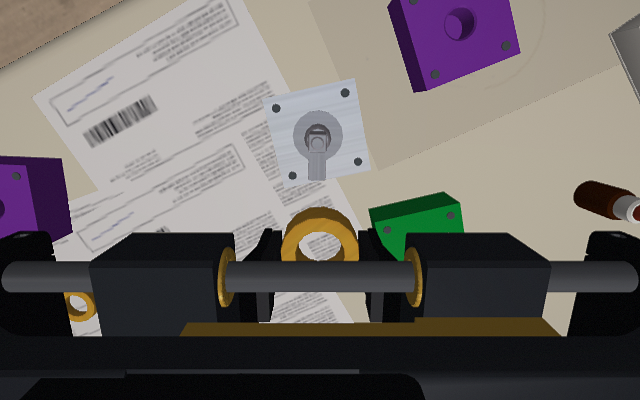

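The wrist view shows the ring held at (320,235), and the spindle at (317,140) with its lug pointing down-image at (317,170). I'll refine the axis and lug angle.

```bash
cat >> h.py <<'E'
from scipy.optimize import least_squares
def spindle(P,ax,ztop=.048,r0=.0155,hw=.004):
    ax=np.array(ax,float); m=(abs(P[...,2]-ztop)<hw)&(np.hypot(P[...,0]-ax[0],P[...,1]-ax[1])<.04)
    q=P[m][:,:2]; d=q-ax; rr=np.hypot(*d.T); l=d[rr>.0235]; a=np.arctan2(l[:,1].mean(),l[:,0].mean())
    # edge points of flange away from lug, by angular bins
    th=np.arctan2(d[:,1],d[:,0]); E=[]
    for b in np.arange(-np.pi,np.pi,.2):
        k=(th>=b)&(th<b+.2)
        if k.sum()>3 and abs((b+.1-a+np.pi)%(2*np.pi)-np.pi)>.55: E.append(q[k][rr[k].argmax()])
    E=np.array(E); f=least_squares(lambda p:np.hypot(*(E-p[:2]).T)-p[2],[*ax,.02],loss="soft_l1",f_scale=.001).x
    l=q[rr>.0235]-f[:2]; a=np.degrees(np.arctan2(l[:,1].mean(),l[:,0].mean()))
    u=np.array([np.cos(np.radians(a)),np.sin(np.radians(a))]); print("flange circle",f.round(4),len(E),"lug ang",a.round(2),len(l),"lug reach",np.percentile(l@u,98).round(4)); return f,a
E
python3 - <<'E'
from h import *
c=dict(np.load("w3.npz")); s={"tcp_pos":c.pop("s_pos"),"ee_rot":c.pop("s_rot")}; P=cloud(c,s)
f,a=spindle(P,(.4419,.0529))
m=(P[...,2]>.04)&(P[...,2]<.043)
m=(abs(P[...,2]-.040)<.004)&(np.hypot(P[...,0]-.4419,P[...,1]-.0529)<.06); print("nest rect",cv2.minAreaRect(P[m][:,:2].astype(np.float32)))
for x,y in ((.4419,.0529),f[:2]): rel(s,x,y)
E
```

```text
flange circle [0.4418 0.0529 0.0197] 27 lug ang -26.23 264 lug reach 0.0358
nest rect ((0.4418954849243164, 0.052855055779218674), (0.07521503418684006, 0.07511146366596222), 77.48665618896484)
rel tool xy [ 0.0483 -0.0019]
rel tool xy [ 0.0484 -0.002 ]
```

Call:
servo_tool(
  slide=[
    [0.015,-0.001,0],
    [0.035,-0.0015,0],
    [0.048,-0.0015,0.01],
    [0.048,-0.0015,0.02],
    [0.048,-0.0015,0.025],
  ],
  spin=[1.4,1.4,1.4,1.4,1.4],
  grip=[0.8,0.8,0.8,0.8,0.8],
)

```text
time_s: 8.38
tcp_pos: [0.4415, 0.0538, 0.1224]
ee_rot: [[-0.899, 0.439, -0.001], [0.439, 0.899, -0.0], [0.001, -0.001, -1.0]]
wrist_force: [0.1, -0.3, -0.1]
gripper_width: 0.45
gripper_force: 30.0
```

Call:
servo_tool(
  slide=[
    [0,0,0],
    [0,0,0],
    [0,0,0],
    [0,0,0],
    [0,0,0],
  ],
  spin=[0,0,0,0,0],
  grip=[0.8,0.8,0.8,0.8,0.8],
)

```text
time_s: 8.8
tcp_pos: [0.443, 0.0538, 0.1233]
ee_rot: [[-0.898, 0.44, 0.001], [0.44, 0.898, 0.0], [-0.0, 0.001, -1.0]]
wrist_force: [0.0, -0.4, 1.1]
gripper_width: 0.445
gripper_force: 30.0
```

Run:
```python
from h import *
to(.4419,.0529,.0515); s=sense(); c=capture("wrist"); cv2.imwrite("pics/w4.png",c["pixels"])
T=cloud(c,{"ee_rot":np.eye(3),"tcp_pos":np.zeros(3)}); b=c["pixels"].astype(int)
g=(b[...,2]-b[...,0]>60)&(abs(T[...,1])<.025)&(abs(T[...,0])<.03)&(T[...,2]>-.03); q=T[g]; print("gold",len(q),q.min(0),q.max(0))
q=q[abs(q[:,2]-np.median(q[:,2]))<.003]
top=T[g&(T[...,2]<-.012)]; print(len(top),top.min(0),top.max(0),np.median(top,0)); to(.4419,.0529,.0515)
```

```text
8.8 [0.443  0.0538 0.1233] yang 63.91 z [ 7.e-04  3.e-04 -1.e+00] w 0.44496706639748396 go [ 0.0006 -0.0013  0.0718]
gold 2395 [-0.02981794 -0.01955121 -0.01758558] [0.0204077  0.01885945 0.08391768]
1799 [-0.00356414 -0.01955121 -0.01758558] [ 0.02030294  0.01885945 -0.01200755] [ 1.13431003e-02 -5.29356405e-05 -1.54856767e-02]
8.85 [0.4429 0.0538 0.1233] yang 63.92 z [ 6.e-04  3.e-04 -1.e+00] w 0.44996196226418156 go [ 0.0005 -0.0012  0.0718]
```

Call:
servo_tool(
  slide=[
    [0,-0.001,0.004],
    [0,-0.001,0.01],
    [0,-0.001,0.016],
    [0,-0.001,0.022],
    [0,-0.001,0.028],
  ],
  spin=[0,0,0,0,0],
  grip=[0.8,0.8,0.8,0.8,0.8],
)

```text
time_s: 9.27
tcp_pos: [0.4418, 0.0528, 0.0941]
ee_rot: [[-0.898, 0.44, -0.001], [0.44, 0.898, -0.0], [0.0, -0.001, -1.0]]
wrist_force: [-0.9, 0.0, -0.8]
gripper_width: 0.449
gripper_force: 30.0
```

Call:
servo_tool(
  slide=[
    [0,0,0.004],
    [0,0,0.008],
    [0,0,0.012],
    [0,0,0.016],
    [0,0,0.018],
  ],
  spin=[0,0,0,0,0],
  grip=[0.8,0.8,0.8,0.8,0.8],
)

```text
time_s: 9.68
tcp_pos: [0.4419, 0.0528, 0.0764]
ee_rot: [[-0.898, 0.439, -0.001], [0.439, 0.898, -0.0], [0.0, -0.001, -1.0]]
wrist_force: [0.5, 0.5, 0.6]
gripper_width: 0.45
gripper_force: 30.0
```

Run:
```python
from h import *
to(.4419,.0529,.0515); print(sense()["wrist_force"])
```

```text
9.6833 [0.4419 0.0528 0.0764] yang 63.93 z [-7.e-04 -3.e-04 -1.e+00] w 0.4503086707893261 go [0.     0.0001 0.0249]
[0.45382567 0.48692277 0.62789688]
```

Call:
servo_tool(
  slide=[
    [0,0,0.004],
    [0,0,0.008],
    [0,0,0.012],
    [0,0,0.014],
    [0,0,0.016],
  ],
  spin=[0,0,0,0,0],
  grip=[0.8,0.8,0.8,0.8,0.8],
)

```text
time_s: 10.1
tcp_pos: [0.442, 0.0529, 0.0607]
ee_rot: [[-0.898, 0.439, -0.0], [0.439, 0.898, -0.0], [0.0, -0.0, -1.0]]
wrist_force: [0.7, -0.6, 0.0]
gripper_width: 0.447
gripper_force: 30.0
```

Call:
servo_tool(
  slide=[
    [0,0,0.003],
    [0,0,0.005],
    [0,0,0.007],
    [0,0,0.0075],
    [0,0,0.0075],
  ],
  spin=[0,0,0,0,0],
  grip=[0.8,0.8,0.8,0.8,0.8],
)

```text
time_s: 10.52
tcp_pos: [0.442, 0.0528, 0.0534]
ee_rot: [[-0.898, 0.439, -0.0], [0.439, 0.898, -0.0], [0.0, -0.0, -1.0]]
wrist_force: [0.7, 0.2, -0.5]
gripper_width: 0.448
gripper_force: 30.0
```

Run:
```python
from h import *
to(.4419,.0529,.0515); print(sense()["wrist_force"])
```

```text
10.5167 [0.442  0.0528 0.0534] yang 63.94 z [-2.e-04 -1.e-04 -1.e+00] w 0.4476115565569644 go [ 0.0001 -0.      0.0019]
[ 0.67458671  0.24860395 -0.45175041]
```

Call:
servo_tool(
  slide=[
    [0,0,0.001],
    [0,0,0.002],
    [0,0,0.002],
    [0,0,0.002],
    [0,0,0.002],
  ],
  spin=[0,0,0,0,0],
  grip=[0.8,0.8,0.8,0.35,0.35],
)

```text
time_s: 10.93
tcp_pos: [0.4421, 0.0529, 0.0516]
ee_rot: [[-0.898, 0.439, 0.0], [0.439, 0.898, 0.0], [-0.0, 0.0, -1.0]]
wrist_force: [-0.2, -0.3, 0.2]
gripper_width: 0.531
gripper_force: 0.0
```

Call:
servo_tool(
  slide=[
    [0,0,0],
    [0,0,0],
    [0,0,-0.01],
    [0,0,-0.02],
    [0,0,-0.03],
  ],
  spin=[0,0,0,0,0],
  grip=[0.35,0.35,0.35,0.35,0.35],
)

```text
time_s: 11.35
tcp_pos: [0.4419, 0.0528, 0.0818]
ee_rot: [[-0.898, 0.439, -0.001], [0.439, 0.898, -0.0], [0.0, -0.0, -1.0]]
wrist_force: [0.4, -0.4, -0.1]
gripper_width: 0.651
gripper_force: 0.0
```

Call:
servo_tool(
  slide=[
    [-0.01,0,-0.03],
    [-0.02,0,-0.05],
    [-0.035,0,-0.07],
    [-0.045,0,-0.07],
    [-0.045,0,-0.07],
  ],
  spin=[0,0,0,0,0],
  grip=[0.35,0.35,0.35,0.35,0.35],
)

```text
time_s: 11.77
tcp_pos: [0.4845, 0.033, 0.1525]
ee_rot: [[-0.898, 0.44, 0.003], [0.44, 0.898, 0.001], [-0.003, 0.003, -1.0]]
wrist_force: [0.1, 0.5, -0.0]
gripper_width: 0.649
gripper_force: 0.0
```

Run:
```python
from h import *
s=sense(); to(.4419,.0529,.08); c=capture("wrist"); P=cloud(c,s); cv2.imwrite("pics/w5.png",c["pixels"][60:260,200:440].repeat(3,0).repeat(3,1))
d=np.hypot(P[...,0]-.4419,P[...,1]-.0529); b=c["pixels"].astype(int); g=(b[...,2]-b[...,0]>60)&(d<.03)
q=P[g]; print("ring",len(q),np.percentile(q[:,2],[2,50,98]).round(4)); t=q[abs(q[:,2]-np.percentile(q[:,2],95))<.003]; print(cv2.minEnclosingCircle(t[:,:2].astype(np.float32)),np.median(t[:,2]))
q=P[(P[...,2]>.094)&(P[...,2]<.104)&(d<.012)]; print("tang",len(q),cv2.minAreaRect(q[:,:2].astype(np.float32)),np.median(q[:,2]))
l=P[(abs(P[...,2]-.048)<.003)&(d>.0235)&(d<.04)]; m=l[:,:2]-[.4419,.0529]; print("lug",len(l),np.degrees(np.arctan2(*m.mean(0)[::-1])))
```

```text
11.7667 [0.4845 0.033  0.1525] yang 63.87 z [ 0.0034  0.0012 -1.    ] w 0.648800635937146 go [ 0.0472 -0.0011  0.0724]
ring 1343 [0.065  0.0671 0.0686]
((0.4418249726295471, 0.05271441116929054), 0.019768644124269485) 0.06713891761069325
tang 326 ((0.4416819214820862, 0.05307057499885559), (0.011354529298841953, 0.01183084212243557), 64.08686065673828) 0.09849433164912667
lug 258 -27.009861294247102
```

View pics/w5.png

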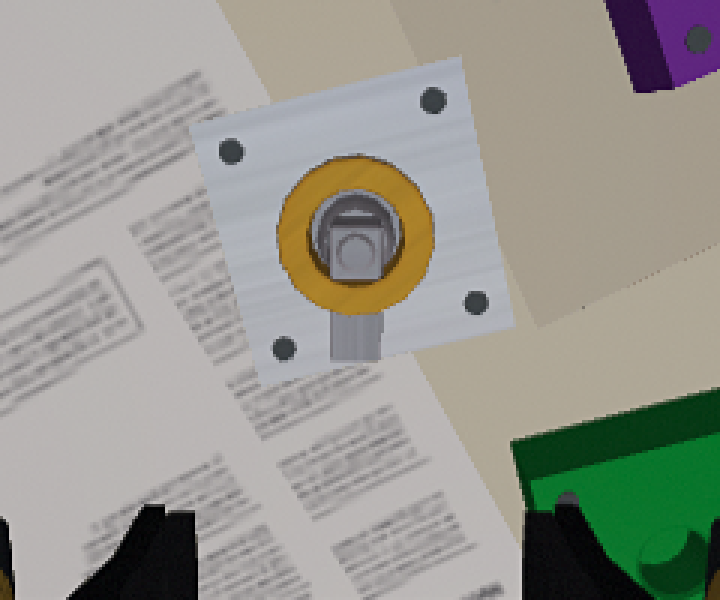

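The crop shows the ring seated around the tang at (355,235), top at z≈0.068, concentric and fully home, with the lug at (356,337). Next I grip the square tang above the ring.

Call:
servo_tool(
  slide=[
    [0.02,0,0],
    [0.04,-0.0005,0],
    [0.046,-0.0005,0],
    [0.046,-0.0005,0.015],
    [0.046,-0.0005,0.025],
  ],
  spin=[0,0,0,0,0],
  grip=[0.35,0.35,0.35,0.35,0.35],
)

```text
time_s: 12.23
tcp_pos: [0.4397, 0.053, 0.1255]
ee_rot: [[-0.899, 0.438, -0.001], [0.438, 0.899, -0.0], [0.001, -0.001, -1.0]]
wrist_force: [-0.4, -0.3, -0.2]
gripper_width: 0.65
gripper_force: 0.0
```

Call:
servo_tool(
  slide=[
    [0,0,0.015],
    [0,0,0.03],
    [0,0,0.045],
    [0,0,0.055],
    [0,0,0.055],
  ],
  spin=[0,0,0,0,0],
  grip=[0.5,0.6,0.6,0.6,0.6],
)

```text
time_s: 12.65
tcp_pos: [0.4385, 0.052, 0.0688]
ee_rot: [[-0.898, 0.44, -0.006], [0.44, 0.898, -0.003], [0.004, -0.005, -1.0]]
wrist_force: [-0.1, 0.2, 0.1]
gripper_width: 0.42
gripper_force: 0.0
```

Run:
```python
from h import *
to(.4419,.0529,.067)
```

```text
12.65 [0.4385 0.052  0.0688] yang 63.92 z [-0.0063 -0.0027 -1.    ] w 0.4201731709055712 go [-0.0026  0.0023  0.0018]
```

Call:
servo_tool(
  slide=[
    [0,0.001,0.001],
    [0,0.001,0.001],
    [0,0.001,0.001],
    [0,0.001,0.001],
    [0,0.001,0.001],
  ],
  spin=[0,0,0,0,0],
  grip=[0.6,0.6,0.6,0.6,0.6],
)

```text
time_s: 13.07
tcp_pos: [0.4417, 0.0539, 0.071]
ee_rot: [[-0.898, 0.439, 0.001], [0.439, 0.898, 0.001], [-0.001, 0.001, -1.0]]
wrist_force: [-0.4, 0.4, -0.3]
gripper_width: 0.399
gripper_force: 0.0
```

Run:
```python
from h import *
to(.4419,.0529,.067)
```

```text
13.0667 [0.4417 0.0539 0.071 ] yang 63.94 z [ 1.1e-03  6.0e-04 -1.0e+00] w 0.39929032860201097 go [-0.0006 -0.0008  0.004 ]
```

Call:
servo_tool(
  slide=[
    [0,-0.001,0.002],
    [-0.0005,-0.001,0.004],
    [-0.0005,-0.001,0.004],
    [-0.0005,-0.001,0.004],
    [-0.0005,-0.001,0.004],
  ],
  spin=[0,0,0,0,0],
  grip=[0.6,0.6,0.6,0.75,0.98],
)

```text
time_s: 13.48
tcp_pos: [0.4414, 0.0526, 0.0665]
ee_rot: [[-0.898, 0.439, -0.0], [0.439, 0.898, -0.0], [0.0, -0.0, -1.0]]
wrist_force: [0.4, -0.4, -0.7]
gripper_width: 0.323
gripper_force: 0.0
```

Call:
servo_tool(
  slide=[
    [0,0,0],
    [0,0,0],
    [0,0,0],
    [0,0,0],
    [0,0,0],
  ],
  spin=[0,0,0,0,0],
  grip=[0.98,0.98,0.98,0.98,0.98],
)

```text
time_s: 13.9
tcp_pos: [0.4415, 0.0528, 0.0665]
ee_rot: [[-0.898, 0.439, 0.0], [0.439, 0.898, 0.0], [-0.0, 0.0, -1.0]]
wrist_force: [0.9, 0.9, -1.2]
gripper_width: 0.135
gripper_force: 30.0
```

Call:
servo_tool(
  slide=[
    [0,0,0],
    [0,0,0],
    [0,0,-0.01],
    [0,0,-0.02],
    [0,0,-0.03],
  ],
  spin=[0,0,0,0,0],
  grip=[0.98,0.98,0.98,0.98,0.98],
)

```text
time_s: 14.32
tcp_pos: [0.4404, 0.0522, 0.0962]
ee_rot: [[-0.898, 0.44, -0.002], [0.44, 0.898, -0.001], [0.002, -0.002, -1.0]]
wrist_force: [-1.2, 0.8, -2.0]
gripper_width: 0.136
gripper_force: 30.0
```

Call:
servo_tool(
  slide=[
    [0,0,-0.02],
    [0,0,-0.04],
    [0,0,-0.06],
    [0,0,-0.08],
    [0,0,-0.08],
  ],
  spin=[0,0,0,0,0],
  grip=[0.98,0.98,0.98,0.98,0.98],
)

```text
time_s: 14.73
tcp_pos: [0.4433, 0.0532, 0.1798]
ee_rot: [[-0.899, 0.439, 0.007], [0.439, 0.899, 0.002], [-0.005, 0.005, -1.0]]
wrist_force: [0.5, 0.3, -2.2]
gripper_width: 0.132
gripper_force: 30.0
```

Run:
```python
from h import *
for n in ("scene","top"):
    c=capture(n); P=cloud(c); np.savez(f"{n}1.npz",**c)
    for t in ("lens","inspection_camera"): print(n,t,[(np.round(r["point"],4),r["conf"]) for r in tip_of(t,n)[:2]])
    m=(P[...,2]>.02)&(P[...,2]<.18)&(P[...,0]>.69)&(P[...,0]<.86)&(P[...,1]>.09)&(P[...,1]<.21); q=P[m]
    for a,b in ((.02,.06),(.06,.1),(.1,.12),(.12,.14),(.14,.17)):
        k=q[(q[:,2]>a)&(q[:,2]<b)]
        if len(k)>4: print(a,len(k),np.round(k.mean(0),3),k[k[:,0].argmin()].round(3),cv2.minAreaRect(k[:,:2].astype(np.float32)))
to(.441,.055,.2); print(sense()["gripper_force"],sense()["wrist_force"])
s=sense();c=capture("wrist"); np.savez("w6.npz",**c,s_pos=s["tcp_pos"],s_rot=s["ee_rot"])
T=cloud(c,{"ee_rot":np.eye(3),"tcp_pos":np.zeros(3)}); b=c["pixels"].astype(int); g=(b[...,2]-b[...,0]>60)&(abs(T[...,1])<.025)&(abs(T[...,0])<.03)&(T[...,2]>-.03)&(T[...,2]<.06);q=T[g];print("ring tool",len(q),q.min(0).round(4),q.max(0).round(4))
g=(T[...,2]>0)&(T[...,2]<.06)&(abs(T[...,1])<.03)&(abs(T[...,0])<.06);q=T[g];q=q[q[:,0]>.022]; print("lug",len(q),q.min(0).round(4),q.max(0).round(4),np.median(q,0))
cv2.imwrite("pics/w6.png",c["pixels"])
```

```text
scene lens [(array([0.723 , 0.1677, 0.1305]), 0.64), (array([0.4405, 0.0514, 0.1358]), 0.58)]
scene inspection_camera [(array([ 0.7923,  0.1519, -0.0016]), 0.98), (array([0.7227, 0.169 , 0.1322]), 0.27)]
0.02 40 [0.826 0.146 0.032] [0.821 0.142 0.045] ((0.8263797760009766, 0.1455400288105011), (0.016704613342881203, 0.008605154231190681), 53.73094940185547)
0.1 49 [0.752 0.169 0.116] [0.721 0.156 0.115] ((0.7674213647842407, 0.17212849855422974), (0.09741032868623734, 0.02605753019452095), 9.503615379333496)
0.12 196 [0.76  0.168 0.132] [0.719 0.148 0.129] ((0.781575620174408, 0.1585189700126648), (0.047889187932014465, 0.12526308000087738), 87.79794311523438)
0.14 550 [0.781 0.155 0.149] [0.721 0.153 0.145] ((0.7830106019973755, 0.15320482850074768), (0.04417765513062477, 0.12335830181837082), 76.20389556884766)
top lens [(array([0.7216, 0.1644, 0.1317]), 0.66)]
top inspection_camera [(array([7.936e-01, 1.507e-01, 7.000e-04]), 0.78)]
0.02 5 [0.827 0.134 0.034] [0.824 0.136 0.027] ((0.8268985152244568, 0.1339777112007141), (0.0010589206358417869, 0.006273147650063038), 66.41432952880
[... 235 characters left out ...]
032496452332), (0.054956212639808655, 0.11973383277654648), 87.94326782226562)
0.14 401 [0.784 0.151 0.149] [0.721 0.15  0.142] ((0.7828301191329956, 0.15243029594421387), (0.045200150460004807, 0.12262475490570068), 77.81665802001953)
15.0333 [0.4404 0.0522 0.175 ] yang 63.92 z [-0.0032 -0.0013 -1.    ] w 0.13744336769097135 go [ 0.0007  0.0027 -0.025 ]
29.980372306890786 [ 0.15557481  0.36022248 -2.34468948]
ring tool 1480 [-0.0032 -0.0204 -0.0271] [0.0214 0.0178 0.0199]Traceback (most recent call last):
  File "<stdin>", line 12, in <module>
    return umr_minimum(a, axis, None, out, keepdims, initial, where)
ValueError: zero-size array to reduction operation minimum which has no identity
```

The spindle and ring are lifted: the wrist force changed by about -2.3 N and the grip reads 30 N. Two cameras and the depth of the camera body give the lens at about (0.7225, 0.166, 0.13), with the camera's x axis at about -12.3°. That puts the spindle axis target at (0.5896, 0.195), TCP z 0.1525 and tool-y angle 77.7°.

Call:
servo_tool(
  slide=[
    [-0.008,0.02,0],
    [-0.02,0.05,0],
    [-0.032,0.085,0],
    [-0.044,0.12,0.005],
    [-0.055,0.15,0.01],
  ],
  spin=[-2,-5,-8,-11,-13.8],
  grip=[0.98,0.98,0.98,0.98,0.98],
)

```text
time_s: 15.5
tcp_pos: [0.5582, 0.1648, 0.1655]
ee_rot: [[-0.978, 0.21, -0.0], [0.21, 0.978, -0.0], [0.0, -0.0, -1.0]]
wrist_force: [-0.3, -0.5, -3.1]
gripper_width: 0.136
gripper_force: 30.0
```

Run:
```python
from h import *
to(.5896,.195,.1525)
```

```text
15.5 [0.5582 0.1648 0.1655] yang 77.89 z [-2.e-04 -2.e-04 -1.e+00] w 0.13596975384933785 go [-0.0244  0.0362  0.013 ]
```

Call:
servo_tool(
  slide=[
    [-0.008,0.012,0.004],
    [-0.016,0.024,0.008],
    [-0.024,0.035,0.013],
    [-0.024,0.035,0.013],
    [-0.024,0.035,0.013],
  ],
  spin=[0,0,0,0,0],
  grip=[0.98,0.98,0.98,0.98,0.98],
)

```text
time_s: 15.92
tcp_pos: [0.5871, 0.1922, 0.1515]
ee_rot: [[-0.977, 0.212, -0.003], [0.212, 0.977, -0.002], [0.003, -0.003, -1.0]]
wrist_force: [-1.1, 0.1, -2.6]
gripper_width: 0.133
gripper_force: 30.0
```

Call:
servo_tool(
  slide=[
    [0,0,0],
    [0,0,0],
    [0,0,0],
    [0,0,0],
    [0,0,0],
  ],
  spin=[0,0,0,0,0],
  grip=[0.98,0.98,0.98,0.98,0.98],
)

```text
time_s: 16.33
tcp_pos: [0.5875, 0.1921, 0.154]
ee_rot: [[-0.977, 0.213, 0.001], [0.213, 0.977, 0.0], [-0.0, 0.0, -1.0]]
wrist_force: [-0.4, -0.5, -3.2]
gripper_width: 0.132
gripper_force: 30.0
```

Run:
```python
from h import *
to(.5896,.195,.1525)
for n in ("scene","top","wrist"):
    c=capture(n)
    if n=="scene": u,v=px(c,[.65,.18,.12]); cv2.imwrite("pics/fin.png",cv2.resize(c["pixels"][v-50:v+50,u-60:u+60],None,fx=6,fy=6,interpolation=cv2.INTER_CUBIC)); print(u,v)
    for t in ("lug_face","lens","seat","ring_center","spindle","inspection_camera"): print(n,t,[(np.round(r["point"],4).tolist(),round(r["conf"],2)) for r in tip_of(t,n)[:2]])
```

```text
16.3333 [0.5875 0.1921 0.154 ] yang 77.72 z [ 5.e-04  3.e-04 -1.e+00] w 0.13215827491432727 go [-0.0014  0.0033  0.0015]
245 229
scene lug_face [([0.622, 0.1853, 0.1302], 0.42)]
scene lens [([0.7199, 0.1651, 0.1327], 0.46)]
scene seat [([0.5899, 0.1904, 0.1486], 0.6)]
scene ring_center [([0.5866, 0.1945, 0.1459], 0.67)]
scene spindle [([0.5818, 0.1941, 0.108], 0.49)]
scene inspection_camera [([0.634, -0.3603, 0.0007], 0.71), ([0.7945, 0.1494, 0.0005], 0.56)]
top lug_face [([0.4979, -0.2477, 0.0011], 0.4)]
top lens [([0.7204, 0.1631, 0.1325], 0.84), ([0.6291, -0.2594, -0.0029], 0.45)]
top seat []
top ring_center []
top spindle [([0.6321, -0.362, -0.0035], 0.18)]
top inspection_camera [([0.7969, 0.1487, -0.0011], 0.73)]
wrist lug_face []
wrist lens [([0.5872, 0.1959, 0.1091], 0.21)]
wrist seat [([0.5869, 0.1855, 0.1411], 0.65)]
wrist ring_center [([0.5868, 0.1953, 0.1425], 0.8)]
wrist spindle [([0.5867, 0.1961, 0.1065], 0.55)]
wrist inspection_camera []
```

View pics/fin.png

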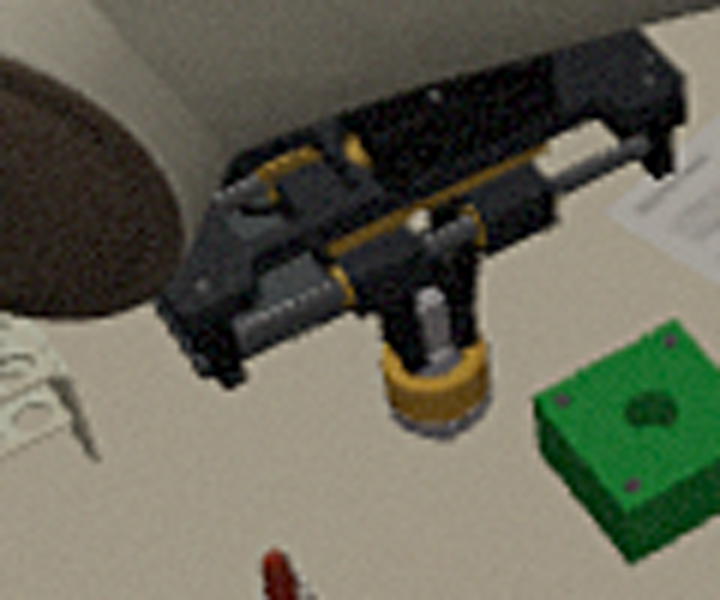

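The crop shows the spindle upright in the jaws, with the ring seated on the flange at (437,390) and the lug hidden behind, towards the lens. A last trim of 1–2 mm, then I let it settle.

Call:
servo_tool(
  slide=[
    [0,0.001,0.001],
    [0,0.002,0.001],
    [0,0.002,0.001],
    [0,0.002,0.001],
    [0,0.002,0.001],
  ],
  spin=[0,0,0,0,0],
  grip=[0.98,0.98,0.98,0.98,0.98],
)

```text
time_s: 17.8
tcp_pos: [0.588, 0.1943, 0.1525]
ee_rot: [[-0.977, 0.212, -0.0], [0.212, 0.977, -0.0], [0.0, -0.0, -1.0]]
wrist_force: [0.1, -1.1, -2.3]
gripper_width: 0.14
gripper_force: 30.0
```

Call:
servo_tool(
  slide=[
    [0,0,0],
    [0,0,0],
    [0,0,0],
    [0,0,0],
    [0,0,0],
  ],
  spin=[0,0,0,0,0],
  grip=[0.98,0.98,0.98,0.98,0.98],
)

```text
time_s: 18.22
tcp_pos: [0.5881, 0.1943, 0.1525]
ee_rot: [[-0.977, 0.213, 0.0], [0.213, 0.977, 0.0], [-0.0, 0.0, -1.0]]
wrist_force: [-0.8, -0.2, -1.8]
gripper_width: 0.133
gripper_force: 30.0
```

Run:
```python
from h import *
to(.5885,.1937,.1525); s=sense(); print(s["gripper_force"],np.abs(s["joint_velocities"]).max())
if s["gripper_force"]>20 and np.abs(np.array(s["tcp_pos"])-[.5885,.1937,.1525]).max()<.004: print(finish_job())
```

```text
18.2167 [0.5881 0.1943 0.1525] yang 77.73 z [ 0.  0. -1.] w 0.13250910325160062 go [-0.0006 -0.0005  0.    ]
29.98037711251527 0.10085186174543993
the job is handed in; nothing more can be done
None
```

The job is handed in at 18.2 s: the thick ring is home on the flange, and the spindle is held still and upright, its lug aimed at the lens from about 10 cm at lens height; the first ring grasp closed on air because the fingertips sit about 30 mm short of the stated overhang, so I used the measured tip position from then on.

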